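Pull the display-case sash down with the hook pole

TASK

Closing time at the cooling-parts stall: take the hook pole from its wooden rest, put its hook down into the ring of the display case's sliding sash, and pull the sash down the slope until it is over its catch and fully home. Go gently (never more than about 22 N of the pole on the case), touch the case only with the pole, and leave the goods on the table where they are. Then unhook and lay the pole back in its rest.

Things in the scene. Friction and masses are not known exactly. Their poses are not given: they have to be found in the camera images.
- case: Fixed counter display case, 200 deep (x) x 300 wide (y) x 340 high; grey drawer base 165 high, above it a sloping open aluminium frame. Origin: centre of its underside. Its front (-x side) faces the robot; the slope rises from the front foot (x -100, z 170) at 40 degrees towards +x.
- sash (a joint): Sash travel down the slope, m: 0 fully up, 0.110 home on a hard stop; along (-0.766, 0, -0.643) in the case's axes. Starts at 0 to 0.02, stays where left. Pulling takes 1 to 3 N; a sprung catch about 6 mm before home adds about 7 N; then the sash goes over it and jumps home; short of that it is not home. Past home the force rises steeply.
- ring (a point): Centre of the rigid steel ring on the sash's lower rail. Axes as the case's; the ring lies level (hole axis vertical). Hole 20 diameter, bar 7 thick, outer diameter 34. Its +x side joins the sash; the rail begins 20 behind its centre. In the case's axes it is at x -41, z 261 fully up and x -125, z 190 home, y 0. The space 25 below the ring is free.
- pole: Loose hook pole, 0.2 kg. Wooden handle 140 long x 24 wide x 26 high, origin at the handle's centre, x along the pole towards the hook, z up. From the handle's end a steel rod of 10 diameter runs along +x to x 170, where an 8 diameter prong turns down (-z) to z -35. It balances about 12 ahead of the origin.
- hook_tip (a point): Lower end of the pole's prong: x 170, y 0, z -35 in the pole's axes. The prong stands along z, 8 diameter; from the tip up to the underside of the rod is 30.
- rest: Fixed plywood rest, base 220 x 60; origin on the table, x along the pole. Two uprights 12 thick: at x -50 for the handle (notch 32 wide, flared, floor z 62, top z 99), at x 115 for the rod (V flare, floor z 70, top z 92). The pole lies in it prong down, its origin at about x 0, y 0, z 75 and its x along the rest's x. The handle's middle is free on both sides.
- radiator: Bystander: black finned radiator lying flat, 100 x 150 x 28 high, origin centre of its underside.
- heatsink: Bystander: finned aluminium heatsink with copper foot, 60 x 60 x 60 high, origin centre of its underside.
- carton: Bystander: cardboard carton 80 x 100 x 60 high, origin centre of its underside.

How it is judged (in metres and radians):
On the way, in this order (a step that is already met when the one before it is completed fails the run):
1. the prong is down in the ring, the sash still up (z of hook_tip in the frame of ring below -0.008 m and horizontal distance between hook_tip and ring below 0.012 m and value of joint sash below 0.06 m), for 0.1 s.
2. the sash is home, with the prong still in the ring (value of joint sash above 0.108 m and horizontal distance between hook_tip and ring below 0.014 m and z of hook_tip in the frame of ring below -0.003 m), for 0.1 s.
3. the pole is unhooked and back in its rest (horizontal distance between pole and rest below 0.022 m and height (world z) of pole between 0.068 and 0.081 m and angle between pole's own z axis and vertical below 0.15 rad), for 0.1 s.
At the end, for the whole second after the job is handed in: The sash is home over its catch (within 2 mm of the stop) and the pole lies at rest in both notches of its rest: origin within 22 mm level of the rest's origin and 68 to 81 mm above the table, upright and in line within 0.15 rad (all of step 3 and value of joint sash above 0.108 m and angle between the x axis of pole and the x axis of rest, either way round below 0.15 rad and linear speed of pole below 0.02 m/s); the robot touches nothing.
It fails at once if the pole presses or pulls on the case or sash with more than 22 N (contact force between pole and case above 22 N).
It fails at once if the gripper or arm touches the case or sash (contact force between any of the fingers, the arm and case above 1 N).
It fails at once if the goods on the table are moved by more than 20 mm (distance of any of radiator, heatsink, carton from where it was at the start of the episode above 0.02 m).
It also fails if it takes over 64 s, if anything falls off the work surface, if the arm or the gripper's body presses on something with over 40 N, if the wrist force passes 120 N, or if a joint passes its speed limit or range.

ROBOT

A 7-joint arm with a two-finger parallel gripper is mounted at the origin on the work surface. World frame = base frame: x ahead of the robot, y to its left, z up, the work surface at z = 0. Lengths are in m, angles in degrees, forces in N, time in s.
With the tool pointing down it reaches from about 0.4 to 0.85 m from the base axis. Payload 10.4 kg.
Tool frame: the origin (TCP) lies between the finger pads; the fingertips stand 17 mm ahead of it and the grasp point (between the pads) lies 2 mm behind it; z points along the fingers, y is the direction in which the jaws open and shut (so a half turn about z gives the same grasp; the last joint's range is limited). The gripper opens to 87 mm and grips with 3 to 60 N. Pads are 19 mm wide; open, the fingers measure 117 mm over their backs; the gripper's body (75 mm by 190 mm) begins 51 mm behind the grasp point.
Start: joints at [-76.123, 19.034, -3.707, 83.658, 1.238, 77.344, -5.071], TCP at [0.164, 0.603, 0.214] pointing down, gripper open.
Joint ranges: [-148.97, 148.97], [-28.65, 121.19], [-84.17, 76.75], [9.2, 138.47], [-72.65, 252.65], [3.7, 117.97], [-149.18, 149.18]. Speed limits (degrees/s): [127.2, 127.2, 159.86, 159.86, 180, 180, 180].

INTERFACE

Orientations are given as a 3x3 rotation matrix whose columns are the frame's x, y, z axes.
In Python, from bench import bot gives the robot as it stands. The module is installed in compiled form; this text tells all that it offers. Calls block until the motion is done:
- bot.move_pose(position, orientation): joint-space move of the TCP to a pose.
- bot.servo_line(position, v=0.15, frame=None, until_force=None): straight line of the TCP; frame=None keeps the orientation; v is the mean speed in m/s. With until_force (N) it stops when the force on the tool has changed by that much, and returns True; else False.
- bot.goto_joints(angles): joint-space move.
- bot.grip(opening, newtons=None): finger opening in m; newtons is the grip in N (None keeps the last); returns when the fingers have stopped.
- bot.sleep(seconds).
- bot.inverse_kinematics(position, orientation): joint angles nearest the present ones, or None.
- bot.state(): the state.
- bot.capture(name): name is "scene" or "top" or "wrist"; returns a dict with "color" (400x640x3 uint8, blue, green, red), "z_map" (400x640 float32, m along the optical axis (not along the pixel's ray), 0 where there is no reading), "fx", "fy", "cx", "cy" (pixels), "R" (3x3) and "t" (3): a world point X has camera coordinates R X + t. Camera axes: x right, y down, z forward; pixel columns grow to the right and rows downward; lengths in m; the calibration is good to about 2 mm. A picture is of the moment at which its call begins.
A pose or a line that the arm cannot do raises bot.Unreachable and nothing moves.
- bot.sign_off(): hands the job in, once; it reports no verdict.
The state is a dict: "clock": time; "joints": joint angles; "qvel": joint speeds; "effort": joint torques, N m; "position": TCP position; "orientation": TCP orientation; "contact_force": force on the tool from outside, world axes, zero at the start; "torque": the same for the moment, N m; "grip_width": finger opening in m.
Only numpy, scipy, OpenCV 4.12 (cv2) and the standard library are available. Lean on these libraries where they do the work, as an engineer would, in place of code of your own. Each camera call takes 0.05 s, during which the arm holds its last target.

## Working session

There is one attempt and no reset: what is moved stays moved. The work goes in short steps, each a Python script; the robot and the scene stay as the last script left them, time stands still between calls to the robot, and variables do not carry over. Pictures are saved under pics/ and viewed, and the job is handed in when it is done.

```bash
mkdir -p pics; python3 - <<'E'
from bench import bot
import cv2,numpy as np
s=bot.state(); print(s['clock'],s['position'],s['contact_force'],s['grip_width'])
for n in("scene","top"):
    c=bot.capture(n); cv2.imwrite(f'pics/{n}0.png',c['color']); np.savez(f'{n}0.npz',**c); print(n,c['fx'],c['cx'],c['cy'],c['R'],c['t'])
E
```

```text
0.0 [0.16346789 0.60281852 0.2135551 ] [-0.0997253   0.4937914   0.50133951] 0.0872463047515131
scene 404.0525737380584 316.1885680163693 197.22681064296864 [[-0.11076937  0.99371773  0.01597584]
 [ 0.69321904  0.08877167 -0.71523908]
 [-0.71216396 -0.06815183 -0.69869723]] [ 0.06617103 -0.31437507  1.46076062]
top 428.5995875487507 306.86174594467616 202.44642183376237 [[-0.02393587 -0.99970585 -0.00390974]
 [-0.97777795  0.02422525 -0.20823885]
 [ 0.20827231 -0.00116152 -0.97807019]] [0.02271289 0.63905099 1.13028667]
```

View pics/scene0.png

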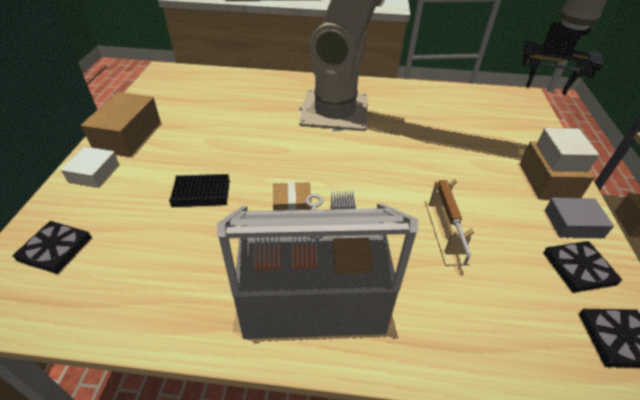

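View pics/top0.png

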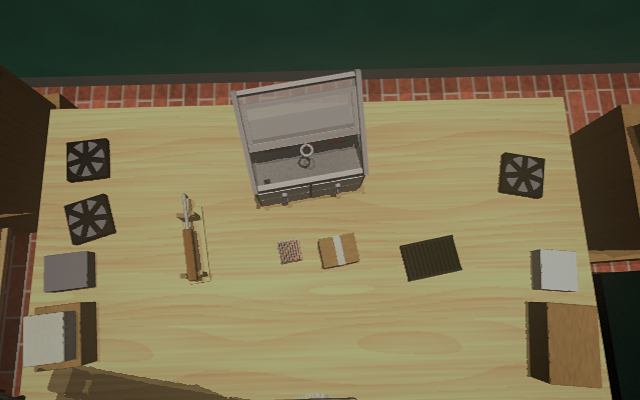

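The scene view shows the case at about (315,270), its ring at (315,200), and the rest with the pole at (450,220). In the top view the ring is at (306,150), the pole runs from (190,280) to (186,195), and the goods are at (289,250), (338,250) and (430,258). Next I'll enlarge crops.

```bash
python3 - <<'E'
import cv2
t=cv2.imread('pics/top0.png')
cv2.imwrite('pics/t_pole.png',cv2.resize(t[185:295,150:240],None,fx=5.4,fy=5.4,interpolation=2))
cv2.imwrite('pics/t_case.png',cv2.resize(t[60:215,220:380],None,fx=3.8,fy=3.8,interpolation=2))
s=cv2.imread('pics/scene0.png')
cv2.imwrite('pics/s_pole.png',cv2.resize(s[170:280,415:485],None,fx=5,fy=5,interpolation=2))
E
```

```text
(no output)
```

View pics/t_pole.png

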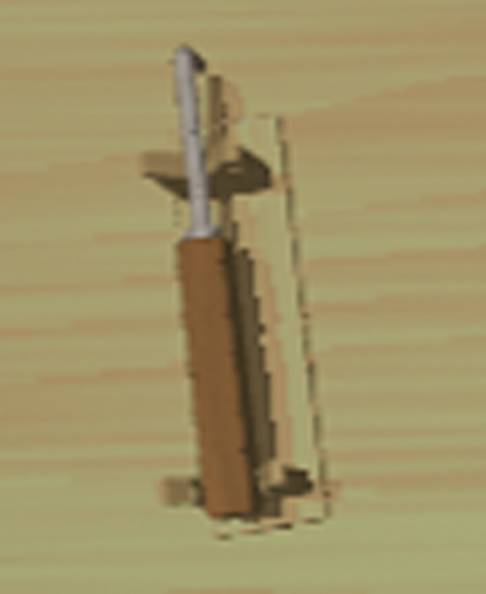

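View pics/t_case.png

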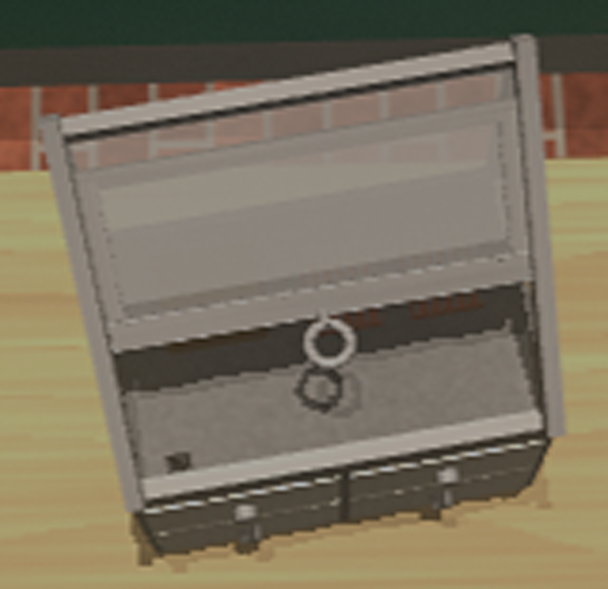

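View pics/s_pole.png

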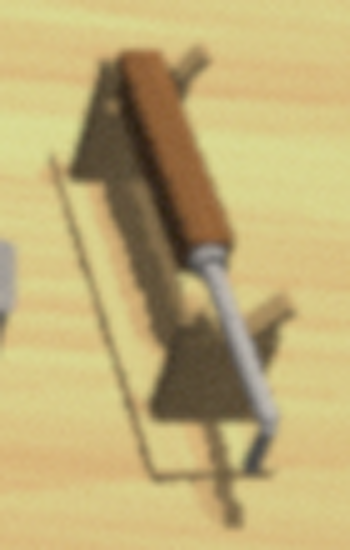

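```bash
cat > h.py <<'E'
import numpy as np
def load(n): return dict(np.load(f'{n}.npz'))
def ray(c,u,v):
    d=c['R'].T@np.array([(u-c['cx'])/c['fx'],(v-c['cy'])/c['fy'],1.]); o=-c['R'].T@c['t']; return o,d
def atz(c,u,v,z):
    o,d=ray(c,u,v); return o+d*(z-o[2])/d[2]
def proj(c,X):
    p=c['R']@np.array(X)+c['t']; return np.array([c['fx']*p[0]/p[2]+c['cx'],c['fy']*p[1]/p[2]+c['cy']])
def dep(c,u,v):
    o,d=ray(c,u,v); return o+d*c['z_map'][int(round(v)),int(round(u))]
E
python3 - <<'E'
from h import *
np.set_printoptions(precision=4,suppress=True)
c=load('top0')
P=lambda a,b:(150+(a+.5)/5.4-.5,185+(b+.5)/5.4-.5)
C=lambda a,b:(220+(a+.5)/3.8-.5,60+(b+.5)/3.8-.5)
a=atz(c,*P(231,515),.088);b=atz(c,*P(200,237),.088);t=atz(c,*P(184,47),.08)
print(a,b,t,np.linalg.norm(b-a),np.degrees(np.arctan2(b[1]-a[1],b[0]-a[0])),np.degrees(np.arctan2(t[1]-a[1],t[0]-a[0])))
for q in [(231,505),(215,376),(202,245)]: print('hd',dep(c,*P(*q)))
print('corners z=.165..',[atz(c,*C(*q),z) for q,z in [((140,513),.165),((548,439),.165)]])
for q in [(145,490),(340,455),(540,420)]: print('lowrail dep',dep(c,*C(*q)))
for q in [(125,335),(525,268),(330,300)]: print('sashrail',dep(c,*C(*q)))
for q in [(60,130),(525,50)]: print('top',dep(c,*C(*q)))
for q in [(306,343),(352,343),(329,320),(329,365)]: print('ring',dep(c,*C(*q)))
for z in (.25,.26,.27): print(atz(c,*C(329,343),z))
s=load('scene0')
import cv2
im=cv2.imread('pics/scene0.png'); cv2.imwrite('pics/s_ring.png',cv2.resize(im[185:240,210:420],None,fx=3.8,fy=3.8,interpolation=2))
E
```

```text
[0.4329 0.315  0.088 ] [0.5709 0.335  0.088 ] [0.6712 0.3489 0.08  ] 0.1394517489519594 8.224388910147324 8.088898563426223
hd [0.4378 0.316  0.0851]
hd [0.5012 0.3257 0.0859]
hd [0.567  0.3342 0.0866]
corners z=.165.. [array([0.6424, 0.1364, 0.165 ]), array([ 0.6873, -0.1423,  0.165 ])]
lowrail dep [0.6566 0.1322 0.1719]
lowrail dep [0.6776 0.     0.1722]
lowrail dep [ 0.6988 -0.1365  0.1725]
sashrail [0.7361 0.1347 0.259 ]
sashrail [ 0.7745 -0.1202  0.2592]
sashrail [0.7562 0.0045 0.2588]
top [0.8345 0.1625 0.3452]
top [ 0.8784 -0.1155  0.3466]
ring [0.7271 0.0203 0.2612]
ring [ 0.7269 -0.0087  0.2599]
ring [0.7434 0.0055 0.2573]
ring [0.7135 0.0062 0.2575]
[0.7306 0.0058 0.25  ]
[0.7272 0.0059 0.26  ]
[0.7237 0.0059 0.27  ]
```

View pics/s_ring.png

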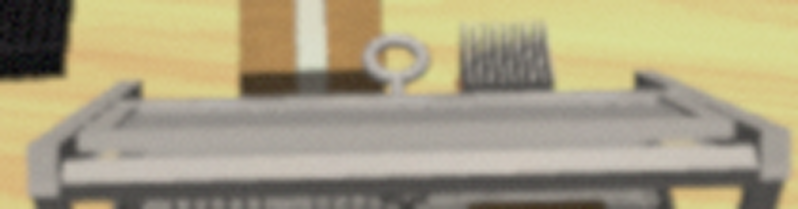

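```bash
python3 - <<'E'
from h import *
from bench import bot
np.set_printoptions(precision=4,suppress=True)
c=load('top0');s=load('scene0')
us=(314.1,200.4);ut=(306.2,149.9)
A=[];B=[]
for cc,u in((s,us),(c,ut)):
    o,d=ray(cc,*u);d/=np.linalg.norm(d);M=np.eye(3)-np.outer(d,d);A.append(M);B.append(M@o)
X=np.linalg.lstsq(np.vstack(A),np.hstack(B),rcond=None)[0];print('ring',X,proj(s,X)-us,proj(c,X)-ut)
# pole check in scene
y=np.radians(8.1);ux=np.array([np.cos(y),np.sin(y),0]);O=np.array([.5005,.325,.075])
for n,p in(('rear top',O-.07*ux+[0,0,.013]),('front top',O+.07*ux+[0,0,.013]),('rodend',O+.174*ux)):
    q=proj(s,p);print(n,q,(q-[415,170])*5)
st=bot.state();print(st['orientation'])
for y0 in(8.1,188.1):
    a=np.radians(y0);X_=np.array([np.cos(a),np.sin(a),0]);z=np.array([0,0,-1.]);R=np.column_stack([X_,np.cross(z,X_),z])
    print(y0,bot.inverse_kinematics(O+.01*ux,R),bot.inverse_kinematics([.56,-.02,.27],R),bot.inverse_kinematics([.47,-.03,.2],R))
E
```

```text
ring [0.7278 0.0061 0.2582] [-0.1445 -0.0083] [-0.113   0.0118]
rear top [441.8408 178.1977] [134.2038  40.9885]
front top [456.5614 216.9609] [207.8069 234.8047]
rodend [467.9922 254.9649] [264.961  424.8243]
[[-0.9651  0.2617 -0.0003]
 [ 0.2617  0.9651 -0.0012]
 [-0.     -0.0012 -1.    ]]
8.1 [ -58.4875   24.5974   27.1002   97.1299  -12.4869   61.2799 -109.3609] [-41.0192  10.8153  44.5668  90.7551  -7.6497  81.569  -77.7376] [-46.7523  -2.6433  44.4401 109.1683   1.9378  72.7289 -84.8183]
188.1 [-43.4586  22.9647   8.1115  96.2758  -3.6083  61.014   63.868 ] [-39.8914  10.6465  43.1822  90.7091  -7.3432  81.5545 101.979 ] [-45.793   -2.5492  43.5104 109.1377   1.8378  72.7201  95.2431]
```

```bash
cat >> h.py <<'E'
def RT(yaw):
    a=np.radians(yaw+180);X_=np.array([np.cos(a),np.sin(a),0]);z=np.array([0,0,-1.]);return np.column_stack([X_,np.cross(z,X_),z])
YP=8.1; UX=np.array([np.cos(np.radians(YP)),np.sin(np.radians(YP)),0]); O=np.array([.501,.325,.075])
E
python3 - <<'E'
from h import *
from bench import bot
import cv2
bot.move_pose(O+.01*UX+[0,0,.12],RT(YP))
bot.grip(.065,30)
c=bot.capture('wrist');np.savez('wrist1.npz',**c);cv2.imwrite('pics/w1.png',c['color'])
s=bot.state();print(s['clock'],s['position'],s['contact_force'],c['t'])
E
```

```text
2.4917 [0.5109057  0.32638094 0.19498693] [-0.02815882  0.11527471  0.1417795 ] [-0.25150117 -0.55869187  0.22833914]
```

View pics/w1.png

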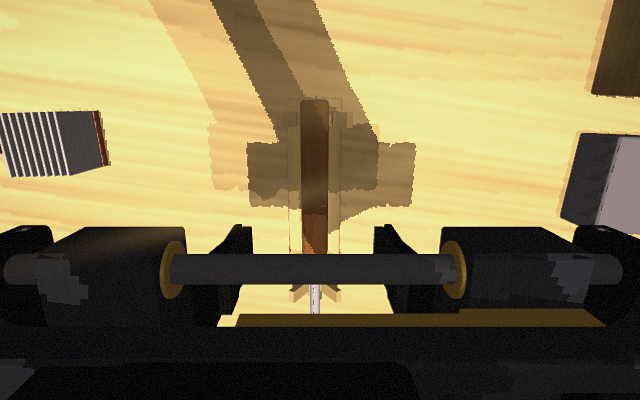

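The wrist view shows the handle between the jaws: its rear edge is at (314,100), it is centred at column 314, and it is parallel to the tool. I'll check the rear edge against the calibration, then grasp.

```bash
python3 - <<'E'
from h import *
from bench import bot
import cv2
c=load('wrist1')
a=atz(c,314,100,.088);print('rear',a,'pred',O-.07*UX, atz(c,314.5,250,.088))
p=O+.01*UX
bot.servo_line(p+[0,0,-.001],v=.1)
w=bot.grip(.0,50)
s=bot.state();print(s['clock'],s['position'],s['contact_force'],s['grip_width'])
bot.servo_line(p+[0,0,.12],v=.1)
s=bot.state();print(s['clock'],s['position'],s['contact_force'],s['torque'],s['grip_width'])
E
```

```text
rear [0.43473779 0.31643057 0.088     ] pred [0.43169834 0.31513691 0.075     ] [0.56690725 0.33567286 0.088     ]
4.6333 [0.51089794 0.32655583 0.07405984] [0.09499478 0.09655931 0.69638716] 0.023184860304850313
5.9917 [0.51058869 0.32619439 0.19419489] [ 0.52406959 -0.18836745 -1.15718625] [-0.00099082 -0.03985057 -0.02624272] 0.023120026720582068
```

```bash
python3 - <<'E'
from h import *
from bench import bot
import cv2
ring=np.array([.7278,.0061,.257]);u=np.array([np.cos(np.radians(9)),np.sin(np.radians(9)),0])
tcp=lambda tip:np.array(tip)-.162*u+[0,0,.034]
bot.move_pose(tcp(ring+[0,0,.045]-.06*u),RT(9))
bot.servo_line(tcp(ring+[0,0,.03]-.012*u),v=.08)
bot.sleep(.3)
for n in('top','scene'):
    c=bot.capture(n);np.savez(n+'2.npz',**c);im=c['color']
    if n=='top':im=im[110:230,265:345]
    else: im=im[150:230,270:370]
    cv2.imwrite(f'pics/{n}2.png',cv2.resize(im,None,fx=5 if n=='top' else 7,fy=5 if n=='top' else 7,interpolation=2))
s=bot.state();print(s['clock'],s['position'],s['contact_force'],s['torque'],s['grip_width'])
E
```

```text
8.5917 [ 0.55585414 -0.02112907  0.32115432] [ 0.3725668  -0.3086187  -1.38802677] [0.02934544 0.03375592 0.00730399] 0.02291659164490021
```

View pics/top2.png

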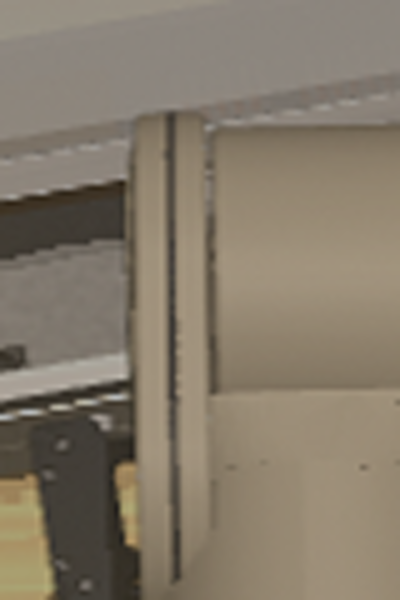

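View pics/scene2.png

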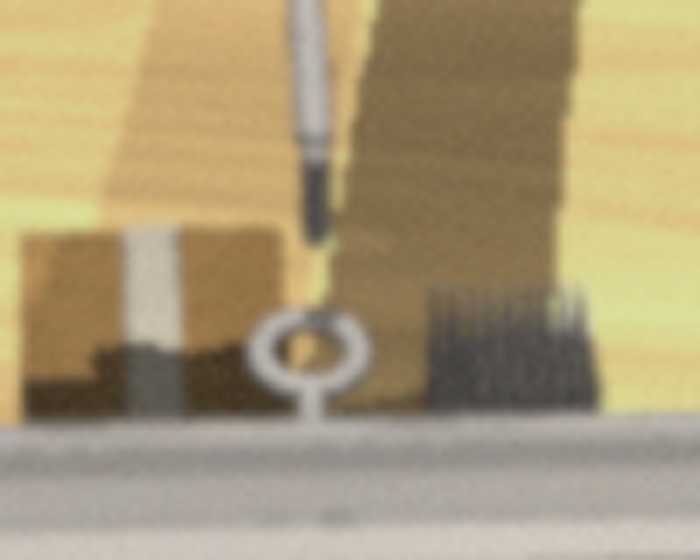

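The top view is blocked by the arm. In the scene crop the prong tip is at (316,241), the rod end at about (315,155), and the ring centre at (310,349). I'll compare these with the prediction.

```bash
python3 - <<'E'
from h import *
from bench import bot
np.set_printoptions(precision=4,suppress=True)
s=load('scene2');S=lambda a,b:np.array((270+(a+.5)/7-.5,150+(b+.5)/7-.5))
ring=np.array([.7278,.0061,.257]);u=np.array([np.cos(np.radians(9)),np.sin(np.radians(9)),0])
tcp=bot.state()['position']; tip=tcp+.162*u-[0,0,.034]
print(tip, ring)
pt=proj(s,tip);print('tip pred',pt,'obs',S(316,243)); print('ring pred',proj(s,ring),'obs',S(310,349))
e=proj(s,tip+.004*u+[0,0,.035]);print('rod end pred',e,S(315,150),'rod top', proj(s,tip+.0*u+[0,0,.040]))
for d in (u,np.array([-u[1],u[0],0]),np.array([0,0,1.])): print((proj(s,tip+.005*d)-pt)/5,'px/mm')
for q in [(316,215),(316,230),(314,100),(314,60),(312,20)]:
    print('dep',q,dep(s,*S(*q)))
print('pred prong',tip, 'rod',tip-.03*u+[0,0,.04])
E
```

```text
[0.7159 0.0042 0.2872] [0.7278 0.0061 0.257 ]
tip pred [313.8452 184.7623] obs [314.7143 184.2857]
ring pred [313.9208 200.87  ] obs [313.8571 199.4286]
rod end pred [314.1722 171.858 ] [314.5714 171.    ] rod top [314.1121 168.2709]
[0.0227 0.3662] px/mm
[ 0.5381 -0.0105] px/mm
[ 0.0065 -0.3988] px/mm
dep (316, 215) [0.7206 0.0062 0.3027]
dep (316, 230) [0.7219 0.0064 0.2987]
dep (314, 100) [0.7035 0.0034 0.3271]
dep (314, 60) [0.6864 0.0014 0.3265]
dep (312, 20) [ 0.6681 -0.0012  0.3253]
pred prong [0.7159 0.0042 0.2872] rod [ 0.6862 -0.0005  0.3272]
```

```bash
python3 - <<'E'
from h import *
from bench import bot
import cv2
np.set_printoptions(precision=4,suppress=True)
ring=np.array([.7273,.0061,.258]);u=np.array([np.cos(np.radians(9)),np.sin(np.radians(9)),0]);n=np.array([-u[1],u[0],0])
tcp=lambda tip:np.array(tip)-.162*u+[0,0,.034]-.0016*n
bot.servo_line(tcp(ring+[0,0,.022]),v=.05)
f0=bot.state()['contact_force']
r=bot.servo_line(tcp(ring+[0,0,-.019]),v=.04,until_force=4)
s=bot.state();print(r,s['clock'],s['position'],tcp(ring+[0,0,-.019]),s['contact_force']-f0,s['torque'])
c=bot.capture('scene');np.savez('scene3.npz',**c);cv2.imwrite('pics/s3.png',cv2.resize(c['color'][160:240,270:360],None,fx=7,fy=7,interpolation=2))
E
```

```text
False 10.1917 [ 0.5677 -0.0208  0.2733] [ 0.5675 -0.0208  0.273 ] [ 0.6201  1.8472 -0.0209] [ 0.0235  0.0094 -0.0036]
```

View pics/s3.png

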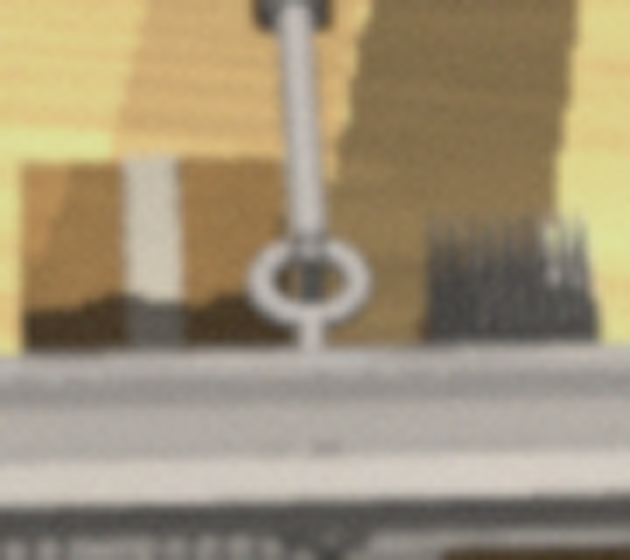

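The prong shows inside the ring hole at (308,283), and nothing pressed on the way down. Next I pull down the slope.

```bash
python3 - <<'E'
from h import *
from bench import bot
import cv2
np.set_printoptions(precision=2,suppress=True)
u=np.array([np.cos(np.radians(9)),np.sin(np.radians(9)),0]);d=-.766*u-[0,0,.643]
bot.sleep(.1)
s=bot.state();p0=s['position'].copy();f0=s['contact_force'].copy();print(f0)
p=p0-.005*u; r=bot.servo_line(p,v=.03,until_force=9); 
for k,L in enumerate([.02,.04,.06,.08,.09]):
    r=bot.servo_line(p+d*L,v=.05,until_force=10)
    s=bot.state();f=s['contact_force']-f0;print(L,r,s['clock'],f,'along',f@u,s['torque'],(s['position']-p)@d*1000)
    if r:break
np.savez('pull.npz',p=p,f0=f0,d=d)
c=bot.capture('scene');np.savez('scene4.npz',**c);cv2.imwrite('pics/s4.png',cv2.resize(c['color'][140:280,210:420],None,fx=3.8,fy=3.8,interpolation=2))
E
```

```text
[ 0.18 -1.28 -2.32]
0.02 False 11.2083 [-0.45  1.69  0.65] along -0.17664891188510654 [0.04 0.02 0.01] 20.42123289009998
0.04 False 11.7583 [-0.21  2.13  0.93] along 0.12167633457941432 [0.01 0.05 0.04] 40.40573486175354
0.06 False 12.3083 [0.05 1.2  1.01] along 0.23376455641193813 [0.07 0.01 0.  ] 60.40054104247402
0.08 False 12.8583 [0.74 1.34 0.63] along 0.9359542860320349 [ 0.06  0.02 -0.  ] 80.42887473703156
0.09 False 13.2083 [-0.21  1.17  0.82] along -0.02605733973400745 [ 0.03  0.06 -0.03] 90.55689161848427
```

View pics/s4.png

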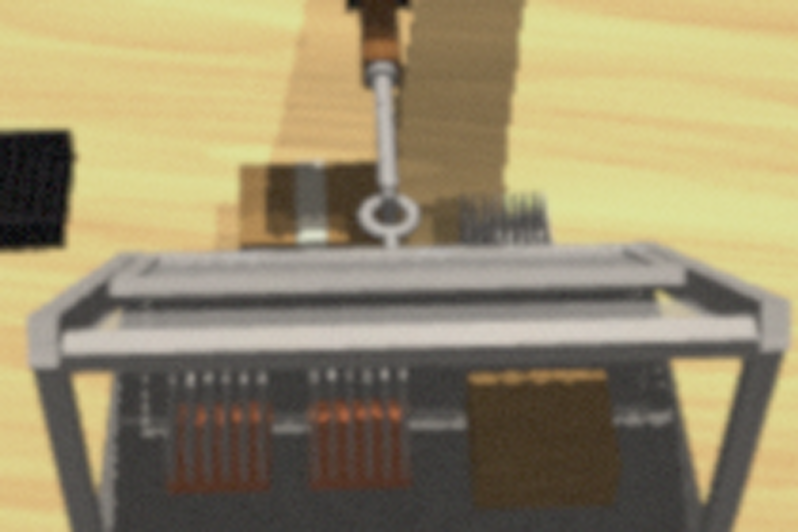

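The sash has followed, with the ring at (388,214) directly under the rod end. Now the catch, in small steps with the force monitored.

```bash
python3 - <<'E'
from h import *
from bench import bot
import cv2
np.set_printoptions(precision=2,suppress=True)
P=np.load('pull.npz');p,f0,d=P['p'],P['f0'],P['d'];u=np.array([np.cos(np.radians(9)),np.sin(np.radians(9)),0])
hist=[]
for L in np.arange(.092,.109,.0015):
    r=bot.servo_line(p+d*L,v=.02,until_force=9)
    F=np.mean([(bot.sleep(.02),bot.state()['contact_force'])[1] for _ in range(3)],0)-f0
    s=bot.state();a=F@u;print(round(L,4),r,round(s['clock'],2),F,'along %.2f'%a,s['torque'],'%.2f'%((s['position']-p)@d*1000))
    if hist and a<max(hist)-4: print('jumped');break
    hist.append(a)
    if a>15:break
c=bot.capture('scene');np.savez('scene5.npz',**c);cv2.imwrite('pics/s5.png',cv2.resize(c['color'][140:280,210:420],None,fx=3.8,fy=3.8,interpolation=2))
E
```

```text
0.092 False 13.56 [0.79 1.14 0.37] along 0.96 [ 0.06 -0.23 -0.03] 91.95
0.0935 False 13.86 [1.66 1.58 0.46] along 1.89 [ 0.13 -0.44  0.  ] 93.44
0.095 False 14.16 [1.29 0.94 0.26] along 1.42 [ 0.07 -0.35  0.03] 95.11
0.0965 False 14.46 [1.44 0.99 0.51] along 1.57 [ 0.12 -0.3   0.02] 96.64
0.098 False 14.76 [1.77 1.76 0.2 ] along 2.03 [ 0.13 -0.31  0.  ] 98.16
0.0995 False 15.06 [ 1.14  2.06 -0.12] along 1.45 [ 0.12 -0.33 -0.04] 99.61
0.101 False 15.36 [2.37 1.83 0.27] along 2.63 [ 0.15 -0.68 -0.03] 100.93
0.1025 False 15.66 [5.55 2.28 0.02] along 5.84 [ 0.28 -1.38 -0.05] 101.73
0.104 False 15.96 [ 9.57  2.58 -0.29] along 9.85 [ 0.39 -2.11 -0.06] 102.40
0.1055 False 16.26 [ 7.34  2.44 -0.66] along 7.63 [ 0.3  -1.7   0.04] 104.12
0.107 False 16.56 [ 2.23  1.6  -0.04] along 2.45 [ 0.08 -0.49  0.06] 107.19
jumped
```

View pics/s5.png

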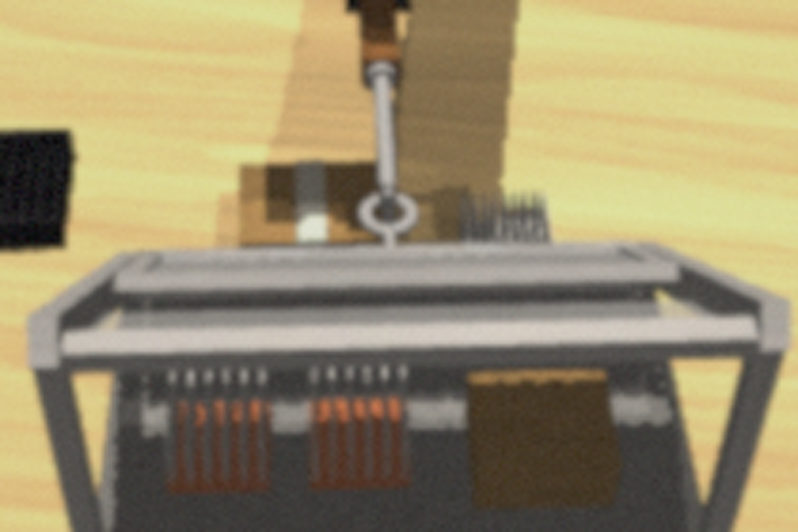

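The force peaked at 9.9 N at the catch, then dropped. I'll pull gently a little further to confirm the hard stop.

```bash
python3 - <<'E'
from h import *
from bench import bot
import cv2
np.set_printoptions(precision=2,suppress=True)
P=np.load('pull.npz');p,f0,d=P['p'],P['f0'],P['d'];u=np.array([np.cos(np.radians(9)),np.sin(np.radians(9)),0])
for L in np.arange(.108,.117,.001):
    r=bot.servo_line(p+d*L,v=.02,until_force=6)
    F=np.mean([(bot.sleep(.02),bot.state()['contact_force'])[1] for _ in range(3)],0)-f0
    s=bot.state();a=F@u;print(round(L,4),r,round(s['clock'],2),F,'along %.2f'%a,'%.2f'%((s['position']-p)@d*1000))
    if a>9 or r:break
c=bot.capture('scene');np.savez('scene6.npz',**c);cv2.imwrite('pics/s6.png',cv2.resize(c['color'][160:240,270:360],None,fx=7,fy=7,interpolation=2))
E
```

```text
0.108 False 16.91 [ 4.83  1.88 -0.45] along 5.06 107.61
0.109 False 17.21 [ 7.49  2.99 -0.92] along 7.87 107.99
0.11 False 17.51 [ 9.83  2.28 -0.84] along 10.07 108.34
```

View pics/s6.png

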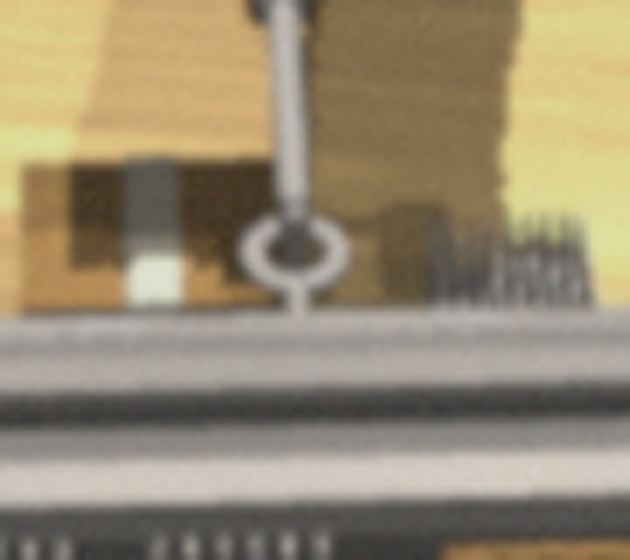

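```bash
python3 - <<'E'
from h import *
from bench import bot
import cv2
np.set_printoptions(precision=4,suppress=True)
P=np.load('pull.npz');p,f0,d=P['p'],P['f0'],P['d'];u=np.array([np.cos(np.radians(9)),np.sin(np.radians(9)),0])
q=bot.state()['position'].copy()
bot.servo_line(q+.006*u,v=.03,until_force=12); bot.sleep(.2)
s=bot.state();print(s['clock'],s['contact_force']-f0)
c=bot.capture('scene');np.savez('scene7.npz',**c);cv2.imwrite('pics/s7.png',cv2.resize(c['color'][160:240,270:360],None,fx=7,fy=7,interpolation=2))
for n,pts in(('scene3',[(261,283),(360,283)]),('scene7',[(250,255),(338,255)])):
    cc=load(n)
    for a,b in pts:print(n,dep(cc,270+a/7-.5,160+b/7-.5))
E
```

```text
18.1667 [-0.3194  1.0368  1.3255]
scene3 [ 0.7327 -0.0068  0.2627]
scene3 [0.7293 0.0194 0.2627]
scene7 [ 0.6508 -0.0208  0.1925]
scene7 [0.6493 0.0061 0.1944]
```

View pics/s7.png

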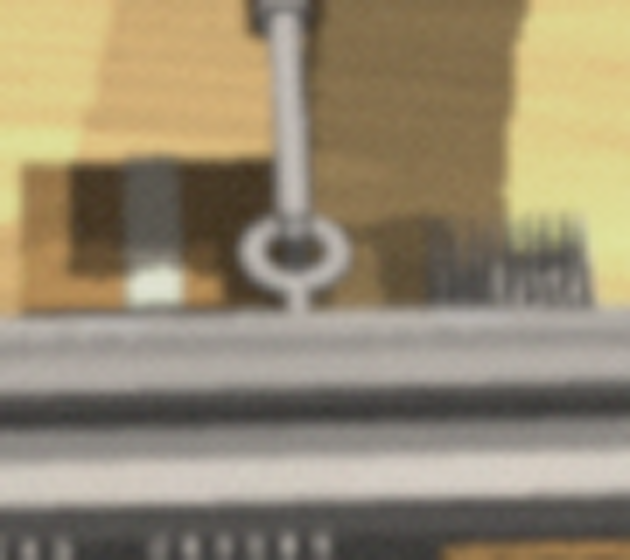

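The ring depth gives a ring centre of about z 0.190, which is the home height, and the prong is now unloaded. Next I unhook.

```bash
python3 - <<'E'
from h import *
from bench import bot
import cv2
np.set_printoptions(precision=4,suppress=True)
u=np.array([np.cos(np.radians(9)),np.sin(np.radians(9)),0])
q=bot.state()['position'].copy()
r=bot.servo_line(q+[0,0,.055],v=.05,until_force=4);print(r,bot.state()['contact_force'])
if not r:
    q=bot.state()['position'].copy()
    bot.servo_line(q+[0,0,.03]-.03*u,v=.1)
    p=O+.01*UX
    bot.move_pose(p+[0,0,.10],RT(YP)); bot.sleep(.2)
    s=bot.state();print(s['clock'],s['position'],s['contact_force'],s['grip_width'])
    for n in('wrist','scene','top'):
        c=bot.capture(n);np.savez(n+'8.npz',**c);im=c['color']
        if n=='scene':im=cv2.resize(im[140:280,400:500],None,fx=4,fy=4,interpolation=2)
        if n=='top':im=cv2.resize(im[150:300,140:250],None,fx=4,fy=4,interpolation=2)
        cv2.imwrite(f'pics/{n}8.png',im)
E
```

```text
False [-0.1572 -0.423  -1.7431]
21.675 [0.5115 0.3255 0.1757] [-0.1932  0.3041 -2.513 ] 0.023236359162500546
```

View pics/scene8.png

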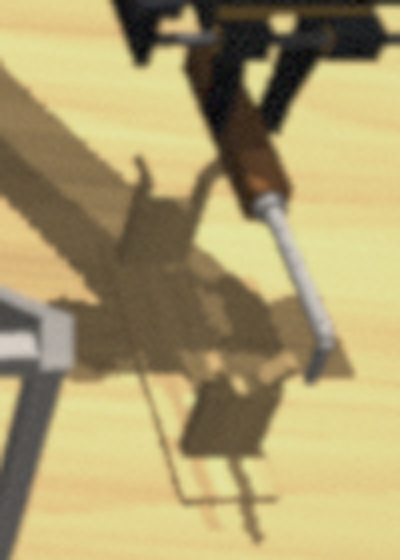

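View pics/wrist8.png

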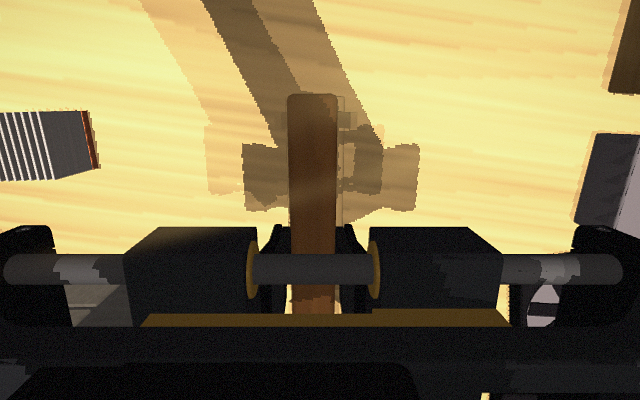

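View pics/top8.png

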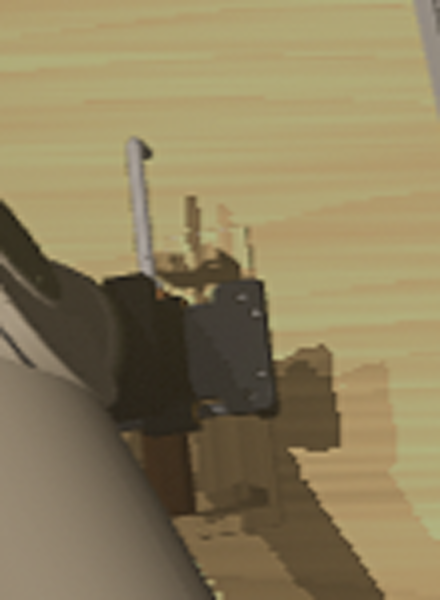

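The pole is held above the rest. In the wrist view its rear edge is at (313,94), and the hook hangs beyond the front upright. I'll check for slip and pitch in the grip.

```bash
python3 - <<'E'
from h import *
from bench import bot
np.set_printoptions(precision=4,suppress=True)
c=load('wrist8');s=load('scene8')
tcp=bot.state()['position'];y=lambda X:((X-tcp)@UX,(X-tcp)@np.array([-UX[1],UX[0],0]),X[2]-tcp[2])
print('rear',y(atz(c,313,94,tcp[2]+.0139)),y(dep(c,313,97)),y(dep(c,313,150)),y(dep(c,313,200)))
S=lambda a,b:(400+(a+.5)/4-.5,140+(b+.5)/4-.5)
print('rod',[y(dep(s,*S(*q))) for q in [(277,220),(295,265),(315,315),(324,340)]])
print('tip pred',[(a+.5-400)*0 or a for a in proj(s,tcp+.163*UX+[0,0,-.034])], S(314,380))
t=load('top8');T=lambda a,b:(140+(a+.5)/4-.5,150+(b+.5)/4-.5)
print('rodtop',[y(dep(t,*T(*q))) for q in [(137,145),(141,200),(147,260)]], y(atz(t,*T(134,138),tcp[2]+.006)))
E
```

```text
rear (np.float64(-0.07658760449761116), np.float64(-0.0005766233289183713), np.float64(0.013899999999999996)) (np.float64(-0.07525868023993722), np.float64(-0.0005801526890739379), np.float64(0.014009159658573883)) (np.float64(-0.050740171157174836), np.float64(-0.0006428425927800534), np.float64(0.013508617153340396)) (np.float64(-0.02599636446296564), np.float64(-0.000707895232118955), np.float64(0.0148550452993359))
rod [(np.float64(0.07878280930771972), np.float64(-0.001994167408844437), np.float64(0.006030730548478164)), (np.float64(0.11205510029541217), np.float64(-0.0018880642448747388), np.float64(0.004513911037528545)), (np.float64(0.14734949246050177), np.float64(-0.0019450136985596203), np.float64(0.003200637705001369)), (np.float64(0.1619448416473073), np.float64(-0.0009419306641878138), np.float64(-4.479119584574476e-05))]
tip pred [np.float64(476.42616712048357), np.float64(235.65337445001143)] (478.125, 234.625)
rodtop [(np.float64(0.1591437017753565), np.float64(-0.0010858347903734125), np.float64(-0.002275180240151914)), (np.float64(0.12119711916528353), np.float64(-0.0015159274700698095), np.float64(0.0032923335542636434)), (np.float64(0.08143314497800379), np.float64(-0.0020575801529320154), np.float64(0.005895493165105431))] (np.float64(0.1615305748680232), np.float64(-0.001961853351196882), np.float64(0.006000000000000033))
```

No meaningful slip. Lowering into the rest.

```bash
python3 - <<'E'
from h import *
from bench import bot
import cv2
np.set_printoptions(precision=4,suppress=True)
p=O+.01*UX
r=bot.servo_line(p+[0,0,.03],v=.1,until_force=8);print(r,bot.state()['contact_force'])
if not r: r=bot.servo_line(p+[0,0,-.001],v=.03,until_force=5)
s=bot.state();print(r,s['clock'],s['position'],s['contact_force'],s['torque'])
c=bot.capture('scene');cv2.imwrite('pics/s9.png',cv2.resize(c['color'][150:280,400:500],None,fx=4,fy=4,interpolation=2))
E
```

```text
False [ 0.3141 -0.2926 -2.2407]
True 23.6917 [0.5107 0.3263 0.0739] [-0.014  -0.4732  6.4957] [-0.0529  0.1224 -0.0123]
```

View pics/s9.png

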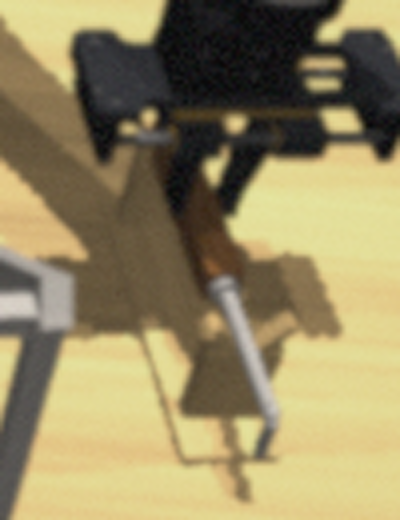

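The rod lies in the front V at about (255,385) and contact came at grasp height, so the pole is seated. I'll release, retreat and check.

```bash
python3 - <<'E'
from h import *
from bench import bot
import cv2
np.set_printoptions(precision=4,suppress=True)
p=O+.01*UX
bot.grip(.06); bot.sleep(.2)
bot.servo_line(p+[0,0,.15],v=.12)
bot.move_pose([.164,.603,.25],RT(8.1+0) if bot.inverse_kinematics([.164,.603,.25],RT(8.1)) is not None else bot.state()['orientation'])
bot.sleep(.3)
s=bot.state();print(s['clock'],s['position'],s['contact_force'])
for n in('scene','top'):
    c=bot.capture(n);np.savez(n+'10.npz',**c);cv2.imwrite(f'pics/{n}10.png',c['color'])
t=c['color'];cv2.imwrite('pics/t_pole10.png',cv2.resize(t[185:295,150:240],None,fx=5.4,fy=5.4,interpolation=2))
cv2.imwrite('pics/t_case10.png',cv2.resize(t[60:280,220:480],None,fx=2.7,fy=2.7,interpolation=2))
E
```

```text
28.1917 [0.1646 0.6028 0.25  ] [-0.3294  0.076  -0.0506]
```

View pics/t_pole10.png

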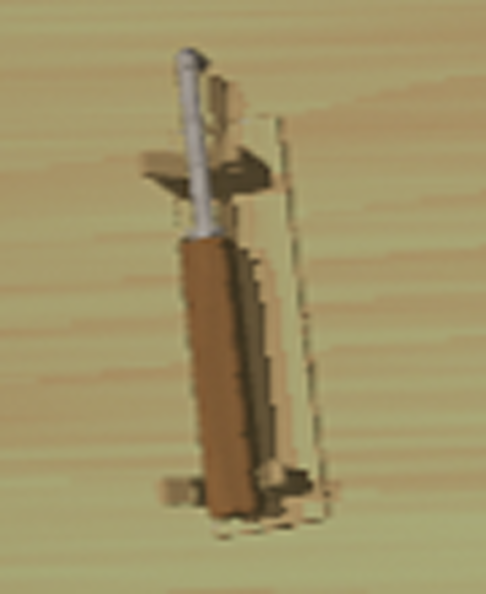

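View pics/t_case10.png

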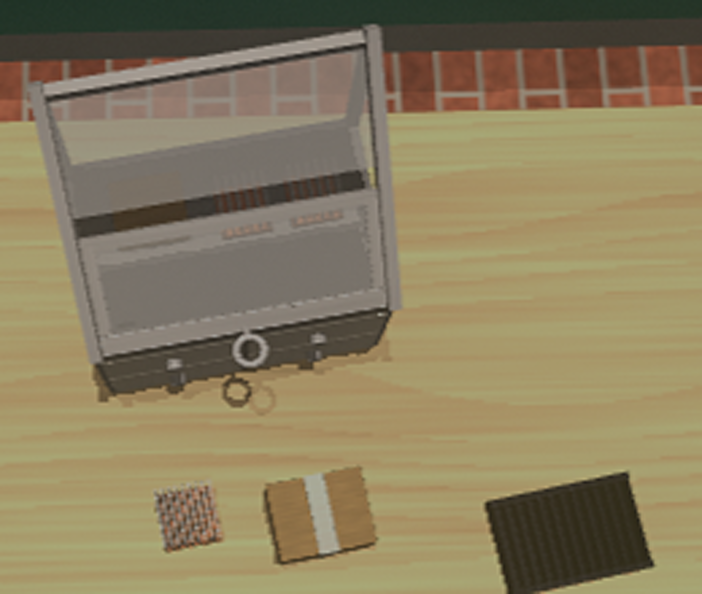

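View pics/scene10.png

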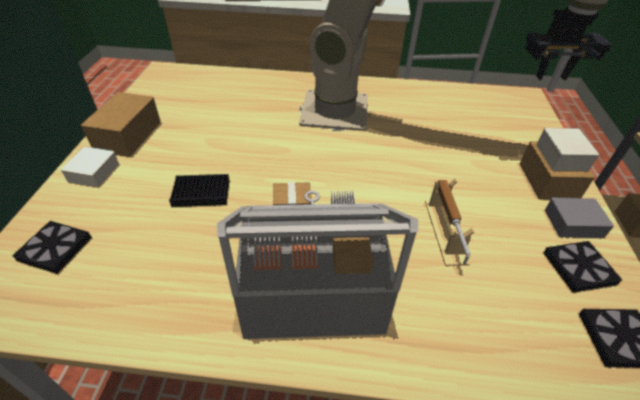

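The pole lies where it started (handle (188,237) to (231,515) in the crop), the sash is down with its ring at (250,350), and the goods haven't moved. One numeric check of the ring, then I'll hand in.

```bash
python3 - <<'E'
from h import *
from bench import bot
c=load('top10');u=np.array([np.cos(np.radians(9)),np.sin(np.radians(9)),0])
uv=(220+250.5/2.7-.5,60+350.5/2.7-.5)
X=atz(c,*uv,.190);c0=load('top0');fr=atz(c0,220+340/3.8-.5,60+455/3.8-.5,.172)
print(X,'case-x travel',(np.array([.7278,.0061,0])-X)[:2]@u[:2], [dep(c,uv[0]+k,uv[1])[2] for k in(-5.2,5.2)])
bot.sign_off();print(bot.state()['clock'])
E
```

```text
[ 0.64674826 -0.00714945  0.19      ] case-x travel 0.08212652800245485 [np.float64(0.1875127801066534), np.float64(0.19009569484202293)]
the job is handed in; nothing more can be done
the job is handed in; nothing more can be done
```

The sash is pulled home over its catch, the pole is unhooked and back in its rest, and I handed the job in at about 28 s of the 64 s allowed. Sign-off reports no verdict, so what follows rests on my own checks.

- **Hooking:** The prong went down into the ring without contact, and the scene camera showed it inside the hole.
- **Pull force:** The tool reading peaked at about 9.9 N at the catch and dropped to 2.5 N once past it. I then pressed to about 10 N against the stop. Both are well under the 22 N limit.
- **Sash home:** The force rose steeply about 5 mm past the catch, as at the stop. The scene camera put the ring centre at about z 0.190 m, its home height. The ring's horizontal travel measured 82 mm; a full stroke is 84 mm, less for a sash that started a few mm down. The last depth reading on the ring was a few mm lower (0.188–0.190 m on its top side), which I put down to camera noise.
- **Pole:** After release it lies in both notches within about 1–2 mm of where it started. The gripper and arm are clear of everything.
- **Goods and case:** The goods look unmoved in the before and after pictures. I saw no sign of the gripper or arm touching the case.

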